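# Latch the lint trap's cover shut with its draw latch

### The job

The dryer's lint trap has been cleaned, but its cover is still standing a little off its seal with the draw latch on top thrown open. Hook the latch's claw down over the keeper on the cover, then swing the lever over centre and down flat so that the cover is drawn up tight and the latch stays shut by itself. Work the thin latch parts gently and by feel, without forcing anything, and leave the other things on the counter where they are.

Things in the scene. Friction and masses are not known exactly. Their poses are not given: they have to be found in the camera images.
- trap: Lint trap screwed to the counter: sheet-metal housing, white cover pan on one side, two duct elbows (150 mm high). Flat top 190 mm up. Origin: on the counter under the middle of the seam; local x level from housing to cover, y along the seam, z up. Housing top x -105 to -3 mm, cover top 3 to 59 mm, 220 mm long. The steel draw latch on top moves in the plane y = 0. Over 18 N bends the thin metal.
- keeper (a point): Middle of the top back edge of the keeper, a steel hook on the cover's top, 24 mm wide along local y, 8 mm thick, 9 mm tall, leaning 25 degrees towards local +x (its back is undercut). Its screws sit in slots: the real edge can be 2.5 mm nearer or farther along local x than this point. Axes: the cover's. The claw's lip comes down on the cover behind it (+x) and is then drawn back (-x) under it.
- claw_lip (a point): Middle of the inner lower edge of the claw's lip. Claw: 38 mm wide strap of two side arms, a flat bridge 3 mm thick (27 to 69 mm from the pivot, its top 8 mm above the pivot line) and a lip bent down 14 mm and 25 degrees back. This edge: 61 mm along the claw from its pivot, 9 mm below the pivot line; the claw ends at 71 mm. Drawn up it sits 2 to 8 mm in front (-x) of and 10 mm below keeper.
- claw_pivot (a point): Claw's pivot pin (along local y) in the lever, 16 mm from the lever pivot. A snug pivot: the claw stays at the angle where it is left (about 0.3 N at its lip turns it) and turns along with the lever unless held down or hooked under tension, so an untensioned claw lifts off again when the lever is swung back.
- lever_pivot (a point): Lever's hinge pin (along local y) on the housing, 12 mm above the housing's top, at local x -24 mm. Slightly stiff: the lever stays where it is left (1 N at its tip moves it when free). Moving the claw's lip along local x turns it too, against about 5 N; that stiffness then holds some 3 N of claw tension after the claw is drawn against the keeper.
- lever_tip (a point): Middle of the lever's free edge, 70 mm from the lever pivot. The lever is a steel plate 28 mm wide and 3 mm thick, lying 3 to 6 mm above the pivot line when shut, its last 10 mm curled up a little. About 6 N here swings it shut against the seal.
- lever (a joint): Lever angle: 0 = flat on the housing pointing away from the cover, on a small rubber stop (shut); pi/2 = straight up, its top face towards the cover; limit 2.6. At 2.1 to 2.2 the claw's lip comes down beyond the keeper; at 1.3 to 1.8 the hooked claw bears on it; from there to 0.4 it takes up to 0.45 N m to draw the seal in; then it goes over centre and snaps or is lightly pressed home.
- claw (a joint): Claw angle relative to the lever: the claw's rise above level, seen from its pivot towards the cover, is this value minus the lever angle. About 0 when latched; 2.8 = folded back against the lever.
- cover (a joint): Cover angle about the hinge along its bottom edge (14 mm above the counter): about 0.037 to 0.05 = standing off the springy seal (keeper 7 to 9 mm out), 0 to 0.026 = drawn up by the latch. The seal pushes back with about 4 N per mm at the keeper and its friction adds about 7 N. The thin top gives a little under the claw.
- lint_screen: Lint screen, flat metal frame 170 x 210 x 10 mm, lying beside the trap; origin at the middle of its underside. Leave it.
- lint_brush: Lint brush, 200 mm, lying on the lint screen. Leave it.
- screwdriver: Screwdriver with a black handle, 190 mm, lying on the counter. Leave it.
- detergent: White detergent bottle, 84 mm across, 230 mm tall. Leave it.
- spray_bottle: Clear spray bottle, 72 mm across, 218 mm tall. Leave it.
- scoop_cup: Grey measuring cup with a handle, 72 mm across, 70 mm tall. Leave it.
- powder_jar: White powder jar, 110 mm across, 130 mm tall. Leave it.

How it is judged (in metres and radians):
On the way:
1. with the lever still up, the claw's lip is down behind the keeper (its edge at least 3 mm below the keeper's top edge) (z of claw_lip in the frame of keeper below -0.003 m and x of claw_lip in the frame of keeper between -0.01 and 0.02 m and value of joint lever above 1 rad), for 0.2 s.
At the end, for the whole second after the job is handed in: The lever lies flat (within 0.06 rad of shut) and at rest, the claw's lip is still hooked behind the keeper (its edge at least 3 mm below the keeper's top edge and not more than 10 mm in front of or 20 mm behind it), and the cover is drawn up on its seal (cover angle under 0.030 rad) (z of claw_lip in the frame of keeper below -0.003 m and x of claw_lip in the frame of keeper between -0.01 and 0.02 m and value of joint lever below 0.06 rad and velocity of joint lever between -0.05 and 0.05 rad/s and value of joint cover below 0.03 rad); the robot touches nothing.
It fails at once if the robot presses on the lint trap, its cover or its latch with more than 18 N (contact force between any of the arm, the fingers and trap above 18 N).
It fails at once if another thing on the counter is moved by more than 30 mm (distance of any of lint_screen, lint_brush, screwdriver, detergent, spray_bottle, scoop_cup, powder_jar from where it was at the start of the episode above 0.03 m).
It also fails if it takes over 72 s, if anything falls off the work surface, if the arm or the gripper's body presses on something with over 40 N, if the wrist force passes 120 N, or if a joint passes its speed limit or range.

### The arm

A 6-joint arm with a two-finger parallel gripper is mounted at the origin on the work surface. World frame = base frame: x ahead of the robot, y to its left, z up, the work surface at z = 0. Lengths are in m, angles in degrees, forces in N, time in s.
With the tool pointing down it reaches from about 0.3 to 0.75 m from the base axis. Payload 8.5 kg.
Tool frame: the origin (TCP) lies on the centre line of the jaws, within the pads' length; the fingertips stand 17 mm ahead of it and the grasp point (between the pads) lies 2 mm behind it; z points along the fingers, y is the line along which they close (so a half turn about z gives the same grasp; the last joint's range is limited). The gripper opens to 85 mm and grips with 20 to 120 N. Pads are 22 mm wide; open, the fingers measure 114 mm over their backs; the gripper's body (76 mm by 85 mm) begins 54 mm behind the grasp point. The pads swing forward as they close: fully open they stand 13 mm farther back than shut.
Start: joints at [-76.908, 21.807, 74.336, -0, 83.858, -12.336], TCP at [0.236, -0.497, 0.248] pointing down, gripper open.
Joint ranges: [-178.18, 178.18], [-50.72, 133.34], [12.68, 142.11], [-81.47, 261.47], [9.98, 163.14], [-165.26, 165.26]. Speed limits (degrees/s): [136.94, 136.94, 180, 180, 180, 180].

### API

Orientations are given as a 3x3 rotation matrix whose columns are the frame's x, y, z axes.
In Python, from rig import env gives the robot as it stands.
- The arm moves only by the shell command python3 -m handwheel 'ROWS' [OPENING] [FORCE]. ROWS is JSON, a list that holds one entry, the list of rows, each a list of 4 numbers: the shift along the tool's x, y, z in m, then the turn about the tool's z in rad. In form: [[[x, y, z, roll], ...]]. A call has 1 to 5 rows; each row shifts and turns the commanded pose from where the row before left it, along the tool's axes as they then stand; what a row does not reach is not made up. A row lasts 1/12 s, in which the tool goes at most 41.7 mm and 7.16 degrees, less where a joint would pass 70% of its speed; a pose out of reach is approached as far as the arm can. A call is refused whole if a number of a shift passes 0.0417 or a number of a turn 0.125, either way. A call with a gripper value outside its range is refused whole. OPENING is the opening in per cent of the stroke, from 0 (shut) to 100 (fully open), set as the call begins (- or left out, the last holds). The fingers move at their own pace and stop on an object; FORCE is the grip in N (left out, the last holds). Time passes only in rows, so rows that do not move let the fingers close. It gives the time, the measured TCP pose, the force and the opening at its end, in the units of the state.
- env.observe(): the state, without advancing time (a new reading comes with each control period).
- env.get_image(name): name is "side" or "top"; returns (picture, depth): 400x640x3 uint8, red, green, blue; 400x640 float32, m along the optical axis (not along the pixel's ray), 0 where there is no reading.
- env.camera_params(name): a dict with "K" (3x3 intrinsics, pixels), "rvec" (rotation vector, rad) and "tvec" (3), from world to camera coordinates, as OpenCV has them. Camera axes: x right, y down, z forward; pixel columns grow to the right and rows downward; lengths in m; the calibration is good to about 2 mm. A picture is of the moment at which its call begins. camera_params takes no time and is no camera call.
- env.close_job(): hands the job in, once; it reports no verdict.
The state is a dict: "time_s": time; "q": joint angles; "qvel": joint speeds; "joint_efforts": joint torques, N m; "position": TCP position; "tool_rot": TCP orientation; "ft_force": force on the tool from outside, world axes, zero at the start; "wrist_torque": the same for the moment, N m; "grip_width": finger opening in m.
Only numpy, scipy, OpenCV 4.12 (cv2) and the standard library are available. Lean on these libraries where they do the work, as an engineer would, in place of code of your own. Each camera call takes 0.05 s, during which the arm holds its last target. There are 200 camera calls.

## Working session

There is one attempt and no reset: what is moved stays moved. The work goes in short steps, Python scripts to look and compute and a shell command to move; the robot and the scene stay as the last step left them, time stands still between calls to the robot, and variables do not carry over. Pictures are saved under pics/ and viewed, on a budget of 10 in all, crops included, one or two more only if the job needs it, and the job is handed in when it is done.

```bash
ls; mkdir -p pics; cat > h.py <<'E'
import numpy as np,cv2
from rig import env
def cam(n):
    p=env.camera_params(n);R=cv2.Rodrigues(np.array(p["rvec"],float))[0];return np.array(p["K"]),R,np.array(p["tvec"],float).ravel()
def back(n,u,v,d):
    K,R,t=cam(n);return R.T@(np.linalg.inv(K)@np.array([u,v,1.])*d-t)
def plane(n,u,v,z):
    K,R,t=cam(n);r=R.T@np.linalg.inv(K)@np.array([u,v,1.]);c=-R.T@t;return c+r*(z-c[2])/r[2]
def proj(n,P):
    K,R,t=cam(n);q=K@(R@np.array(P,float)+t);return q[:2]/q[2]
def cloud(n,D):
    K,R,t=cam(n);v,u=np.indices(D.shape);r=np.stack([u,v,np.ones_like(u)],-1)@np.linalg.inv(K).T
    return (r*D[...,None]-t)@R
E
python3 - <<'E'
from h import *
s=env.observe();print(s)
for n in("side","top"):
    I,D=env.get_image(n);cv2.imwrite(f"pics/{n}0.png",I[...,::-1]);np.save(f"pics/{n}0.npy",D)
    K,R,t=cam(n);print(n,K[0,0],-R.T@t,R[2])
E
```

```text
pics
{'time_s': 0.0, 'q': array([-7.69083440e+01,  2.18410131e+01,  7.43847459e+01,  1.47266725e-03,
        8.38580509e+01, -1.23351829e+01]), 'qvel': array([ 0.07931953,  0.02292089,  0.03895846,  0.00711346, -0.00469342,
        0.06993411]), 'joint_efforts': array([ 9.25262029e-04, -4.48461592e+01, -2.31277817e+01, -1.39589561e-04,
        4.71501611e-03, -1.03221581e-05]), 'position': array([ 0.23609394, -0.49645374,  0.24771159]), 'tool_rot': array([[ 9.03135510e-01,  4.29355513e-01, -3.06437370e-04],
       [ 4.29355490e-01, -9.03134440e-01,  1.43052786e-03],
       [ 3.37450882e-04, -1.42353108e-03, -9.99998930e-01]]), 'ft_force': array([0.37370098, 0.07827032, 0.0966577 ]), 'wrist_torque': array([-0.01102005, -0.0349489 ,  0.00640217]), 'grip_width': 0.0856343703341065}
side 471.27138532560883 [-0.60440418  0.38284578  1.10005919] [ 0.75744515 -0.24073682 -0.60689589]
top 488.3951048265202 [ 0.34102955 -0.00964855  1.60546608] [ 0.16020677  0.02209574 -0.98683614]
```

```bash
python3 -m handwheel 2>&1 | head -5
```

```text
invalid input
```

```bash
python3 -c "
import cv2,numpy as np
a=cv2.imread('pics/side0.png');b=cv2.imread('pics/top0.png')
cv2.imwrite('pics/b0.png',np.vstack([a[100:],b])[:,:] if 0 else cv2.resize(np.hstack([a,b]),(800,250)))"
```

```text
(no output)
```

View pics/side0.png

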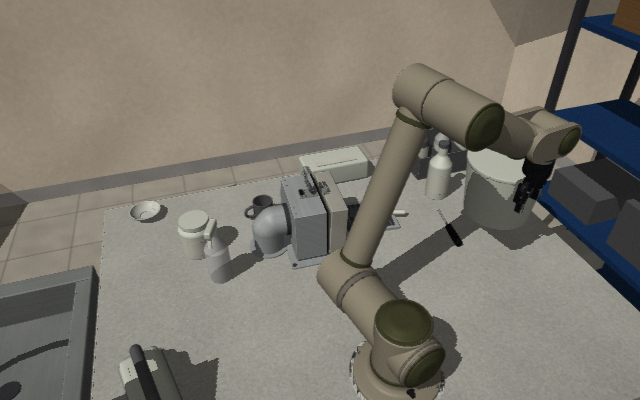

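View pics/top0.png

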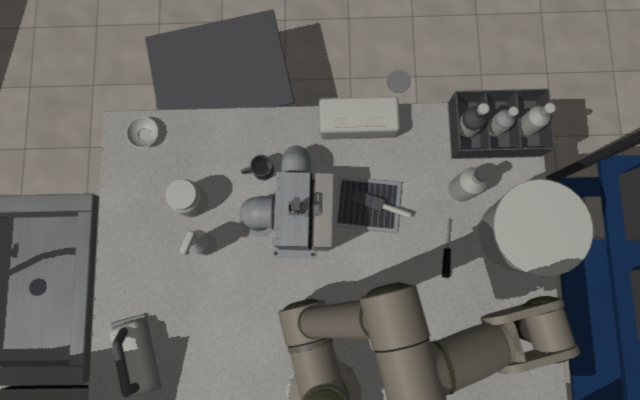

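The top view shows the trap at about (275-333, 172-250), with the housing on the left and the cover on the right. The latch is near (300-320, 205). The arm clears it.

```bash
python3 - <<'E'
from h import *
D=np.load("pics/top0.npy");P=cloud("top",D)
sub=P[165:255,265:340]
m=(abs(sub[...,2]-.19)<.008)
pts=sub[m];print(len(pts),pts[:,2].mean())
for k in range(1):
    c,sz,a=cv2.minAreaRect(pts[:,:2].astype(np.float32));print(c,sz,a)
    print(cv2.boxPoints((c,sz,a)))
# higher points
h=(sub[...,2]>.2);v,u=np.nonzero(h)
for i in range(0,len(v),max(1,len(v)//50)): print(u[i]+265,v[i]+165,sub[v[i],u[i]].round(3))
print(len(v))
for n in("top","side"):
    I=cv2.imread(f"pics/{n}0.png");
    c=(185,260,260,345) if n=="top" else (165,275,270,360)
    C=I[c[0]:c[1],c[2]:c[3]];C=cv2.resize(C,(400,int(400*C.shape[0]/C.shape[1])),interpolation=cv2.INTER_CUBIC)
    cv2.imwrite(f"pics/c_{n}.png",C)
a=cv2.imread("pics/c_top.png");b=cv2.imread("pics/c_side.png");H=max(a.shape[0],b.shape[0])
p=lambda x:cv2.copyMakeBorder(x,0,H-x.shape[0],0,0,cv2.BORDER_CONSTANT)
cv2.imwrite("pics/c0.png",np.hstack([p(a),p(b)]));print(a.shape,b.shape)
E
```

```text
3815 0.19019698683760541
(0.5589775443077087, 0.049681469798088074) (0.17206141352653503, 0.22088469564914703) 87.20172882080078
[[ 0.4444669  -0.0308549 ]
 [ 0.66508824 -0.04163841]
 [ 0.6734882   0.13021785]
 [ 0.45286685  0.14100134]]
287 165 [ 0.341 -0.01   1.605]
313 177 [ 0.341 -0.01   1.605]
311 188 [ 0.341 -0.01   1.605]
294 197 [0.577 0.072 0.287]
296 198 [0.574 0.066 0.286]
320 198 [ 0.341 -0.01   1.605]
296 199 [0.571 0.066 0.288]
292 200 [0.571 0.079 0.271]
296 200 [0.569 0.067 0.282]
292 201 [0.569 0.079 0.267]
296 201 [0.567 0.067 0.28 ]
292 202 [0.566 0.079 0.269]
296 202 [0.563 0.067 0.287]
300 202 [0.573 0.059 0.223]
294 203 [0.561 0.072 0.281]
298 203 [0.561 0.062 0.278]
302 203 [0.572 0.053 0.214]
293 204 [0.561 0.076 0.265]
297 204 [0.558 0.064 0.28 ]
301 204 [0.568 0.056 0.22 ]
289 205 [0.568 0.092 0.207]
293 205 [0.558 0.076 0.263]
297 205 [0.555 0.064 0.281]
301 205 [0.565 0.056 0.22 ]
289 206 [0.564 0.091 0.212]
293 206 [0.554 0.076 0.27 ]
297 206 [0.551 0.064 0.288]
301 206 [0.562 0.056 0.221]
318 206 [0.564 0.008 0.202]
290 207 [0.562 0.089 0.207]
294 207 [0.549 0.072 0.286]
298 207 [0.549 0.061 0.284]
302 207 [0.56  0.054 0.215]
289 208 [0.559 0.092 0.203]
293 208 [0.55  0.076 0.263]
297 208 [0.546 0.064 0.288]
301 208 [0.556 0.056 0.221]
305 208 [ 0.341 -0.01   1.605]
291 209 [0.556 0.086 0.206]
295 209 [0.544 0.07  0.281]
299 209 [0.544 0.059 0.28 ]
303 209 [0.554 0.051 0.212]
290 210 [0.552 0.089 0.212]
296 210 [0.546 0.069 0.247]
300 210 [0.549 0.059 0.23 ]
304 210 [0.553 0.048 0.204]
294 211 [0.541 0.074 0.266]
298 211 [0.546 0.064 0.23 ]
302 211 [0.548 0.054 0.215]
296 212 [0.541 0.069 0.244]
300 212 [0.545 0.06  0.214]
318 212 [0.546 0.008 0.205]
297 213 [0.54  0.067 0.232]
302 213 [0.544 0.054 0.204]
321 218 [ 0.341 -0.01   1.605]
281 225 [ 0.341 -0.01   1.605]
288 238 [ 0.341 -0.01   1.605]
304 248 [ 0.341 -0.01   1.605]
231
(352, 400, 3) (488, 400, 3)
```

View pics/c0.png

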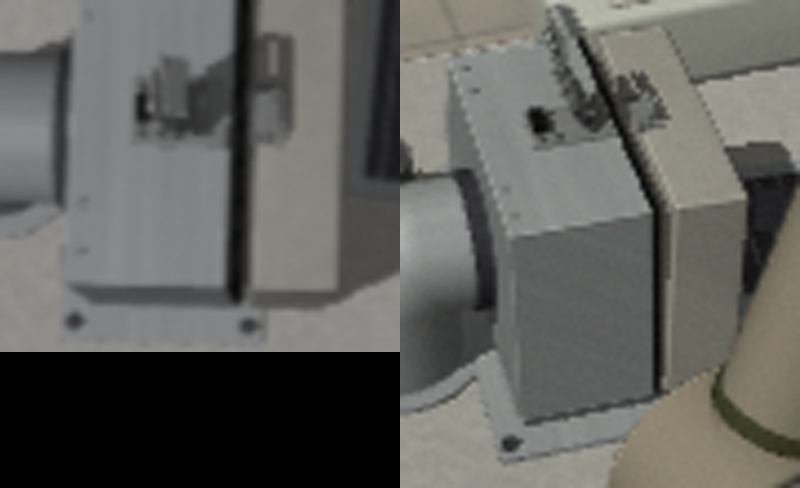

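```bash
cat >> h.py <<'E'
O=np.array([.5581,.0307]);ex=np.array([-.0488,-.9988]);ey=np.array([.9988,-.0488])
def loc(P):
    d=P[...,:2]-O;return np.stack([d@ex,d@ey,P[...,2]],-1)*1000
def wor(x,y,z): return np.r_[O+(x*ex+y*ey)/1000,z/1000]
E
python3 - <<'E'
from h import *
S=6;im=np.full((560,800,3),255,np.uint8)   # x -60..73, z 185..278+
px=lambda x,z:(int((x+60)*S),int(550-(z-188)*5.2))
for n,c in(("side",(0,0,255)),("top",(255,0,0))):
    I,D=env.get_image(n);L=loc(cloud(n,D));m=(D>0)&(abs(L[...,1])<24)&(L[...,2]>185)&(L[...,2]<300)&(abs(L[...,0])<75)
    q=L[m];print(n,len(q))
    for x,y,z in q: cv2.circle(im,px(x,z),2,c,-1)
    f=L[(D>0)&(abs(L[...,2]-190)<4)&(L[...,0]<-5)&(L[...,0]>-105)&(abs(L[...,1])<110)];print(f.min(0),f.max(0),np.median(f,0))
    f=L[(D>0)&(abs(L[...,2]-190)<6)&(L[...,0]>12)&(L[...,0]<85)&(abs(L[...,1])<110)];print(np.percentile(f,[1,50,99],axis=0))
for x in range(-60,75,20): cv2.line(im,px(x,188),px(x,295),(200,200,200),1);cv2.putText(im,str(x),px(x,188),0,.4,0)
for z in range(190,295,20): cv2.line(im,px(-60,z),px(74,z),(200,200,200),1);cv2.putText(im,str(z),px(-60,z),0,.4,0)
cv2.circle(im,px(-24,202),6,(0,160,0),2)
cv2.imwrite("pics/prof.png",im)
print("lever pivot px",proj("side",wor(-24,0,202)),proj("top",wor(-24,0,202)))
E
```

```text
side 392
[-104.86642384 -109.64254856  186.00089118] [ -5.16178098 108.16785097 193.85629793] [-57.84459937 -23.24862468 187.8314724 ]
[[  12.62796466 -107.04055983  184.09732404]
 [  33.75371174  -17.63761458  186.14769953]
 [  62.62574596  102.44545419  194.31104289]]
top 733
[-104.97456645 -109.97376073  186.00147461] [ -5.04157559 109.51802226 193.99484442] [-58.44804919  -8.89744824 190.5012125 ]
[[  12.72399532 -107.77637032  184.29372954]
 [  39.4754279    -2.37300297  189.35771054]
 [  66.14913683  106.86737109  195.55833425]]
lever pivot px [311.80892629 188.42065495] [301.83292471 207.82911384]
```

View pics/prof.png

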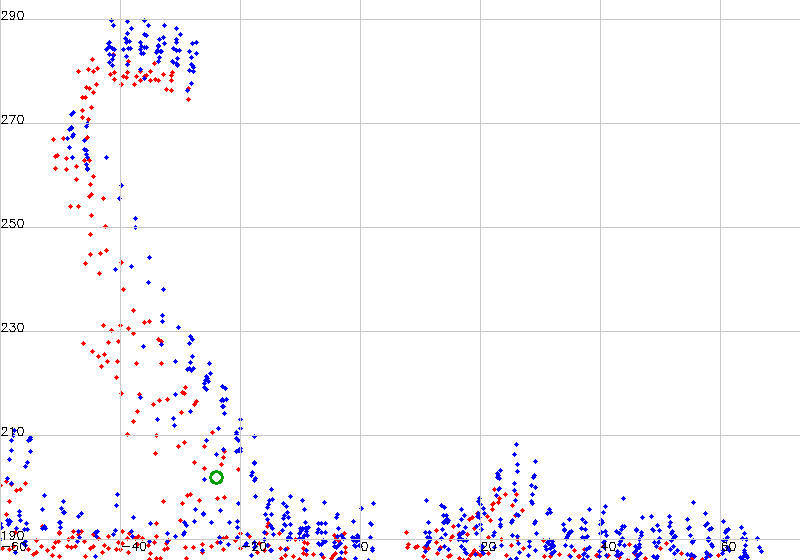

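The profile puts the lever at about 1.2 rad: pivot (-24,202), tip near (-48,268). The claw is folded up on its cover side, ending at z≈287. The keeper top is near x≈27-30, z≈204. Next I shut the gripper, lift, square up and move behind the lever.

```bash
python3 -m handwheel '[[[0,0,-0.04,0.123],[0,0,-0.04,0.123],[0,0,-0.04,0.123],[0,0,-0.04,0.123],[0,0,0,0]]]' 0 20
python3 -m handwheel '[[[0.0185,-0.037,0,0],[0.0185,-0.037,0,0],[0.0185,-0.037,0,0],[0.0185,-0.037,0,0],[0.0185,-0.037,0,0]]]'
python3 -m handwheel '[[[0.0185,-0.037,0,0],[0.0185,-0.037,0,0],[0.0185,-0.037,0,0],[0.0185,-0.037,0,0],[0.0185,-0.037,0,0]]]'
python3 -m handwheel '[[[0.0185,-0.037,0,0],[0.0185,-0.037,0,0],[0.0185,-0.037,0,0],[0.0185,-0.037,0,0],[0.0185,-0.037,0,0]]]'
python3 -m handwheel '[[[0.0185,-0.037,0,0],[0,-0.020,0,0],[0,-0.020,0,0],[0,0,0,0],[0,0,0,0]]]'
cat > st.py <<'E'
from h import *
s=env.observe();print(round(s["time_s"],2),"loc",loc(s["position"]).round(1),"F(lx,ly,z)",np.round([s["ft_force"][:2]@ex,s["ft_force"][:2]@ey,s["ft_force"][2]],2),"x.ey",s["tool_rot"][:2,0]@ey.round(4),"yaw err",np.degrees(np.arctan2(s["tool_rot"][:2,0]@ex,s["tool_rot"][:2,0]@ey)).round(2),"w",s["grip_width"].round(4))
E
python3 st.py
```

```text
time_s: 0.62
position: [0.2363, -0.4973, 0.4162]
tool_rot: [[0.999, -0.055, 0.003], [-0.055, -0.998, -0.013], [0.004, 0.013, -1.0]]
ft_force: [0.1, -0.7, 0.7]
grip_width: 0.0257
time_s: 1.03
position: [0.3379, -0.3145, 0.4082]
tool_rot: [[0.999, -0.049, -0.0], [-0.049, -0.999, 0.0], [-0.0, -0.0, -1.0]]
ft_force: [0.2, -0.5, 0.0]
grip_width: -0.0003
time_s: 1.45
position: [0.4392, -0.134, 0.4083]
tool_rot: [[0.999, -0.048, 0.0], [-0.048, -0.999, -0.0], [0.0, 0.0, -1.0]]
ft_force: [0.6, -1.1, -0.8]
grip_width: -0.0002
time_s: 1.87
position: [0.5406, 0.0465, 0.4082]
tool_rot: [[0.999, -0.048, -0.0], [-0.048, -0.999, -0.0], [-0.0, 0.0, -1.0]]
ft_force: [0.3, -1.4, -0.2]
grip_width: 0.0001
time_s: 2.28
position: [0.5622, 0.1209, 0.408]
tool_rot: [[0.999, -0.046, -0.001], [-0.046, -0.999, -0.0], [-0.001, 0.0, -1.0]]
ft_force: [-0.7, -0.1, 0.3]
grip_width: 0.0002Traceback (most recent call last):
  File "st.py", line 2, in <module>
    s=env.observe();print(round(s["time_s"],2),"loc",loc(s["position"]).round(1),"F(lx,ly,z)",np.round([s["ft_force"][:2]@ex,s["ft_force"][:2]@ey,s["ft_force"][2]],2),"x.ey",s["tool_rot"][:2,0]@ey.round(4),"yaw err",np.degrees(np.arctan2(s["tool_rot"][:2,0]@ex,s["tool_rot"][:2,0]@ey)).round(2),"w",s["grip_width"].round(4))
                                                                                                                                                                                                                                                                                                           ^^^^^^^^^^^^^^^^^^^^^
AttributeError: 'float' object has no attribute 'round'
```

```bash
sed -i 's/s\["grip_width"\].round(4)/round(s["grip_width"],4)/' st.py
python3 -m handwheel '[[[0,0,0.0288,0],[0,0,0.0288,0],[0,0,0.0288,0],[0,0,0.0288,0],[0,0,0.0288,0]]]' >/dev/null
python3 -m handwheel '[[[0,0.004,0,0],[0,0.004,0,0],[0,0.004,0,0],[0,0.004,0,0],[0,0,0,0]]]' >/dev/null; python3 st.py
python3 -m handwheel '[[[0,0.004,0,0],[0,0.004,0,0],[0,0.004,0,0],[0,0.004,0,0],[0,0.004,0,0]]]' >/dev/null; python3 st.py
python3 -m handwheel '[[[0,0.004,0,0],[0,0.004,0,0],[0,0.004,0,0],[0,0.004,0,0],[0,0.004,0,0]]]' >/dev/null; python3 st.py
python3 - <<'E'
from h import *
a=[]
for n in("side","top"):
    I,D=env.get_image(n);u,v=proj(n,wor(0,0,225)).astype(int)
    a.append(cv2.resize(np.ascontiguousarray(I[v-40:v+30,u-50:u+50,::-1]),(600,420)[:2] if 0 else (400,280),interpolation=cv2.INTER_CUBIC))
cv2.imwrite("pics/d1.png",np.hstack(a))
E
```

```text
3.12 loc [-72.6   0.4 266.1] F(lx,ly,z) [ 0.6  -0.2   0.06] x.ey 0.9999863428039836 yaw err 0.03 w 0.0002
3.53 loc [-5.340e+01 -2.000e-01  2.645e+02] F(lx,ly,z) [-0.82  0.01  1.17] x.ey 0.999991078289964 yaw err -0.04 w 0.0002
3.95 loc [-3.320e+01 -2.000e-01  2.642e+02] F(lx,ly,z) [-1.42  0.65 -0.83] x.ey 0.9999912792337696 yaw err -0.03 w -0.0001
```

View pics/d1.png

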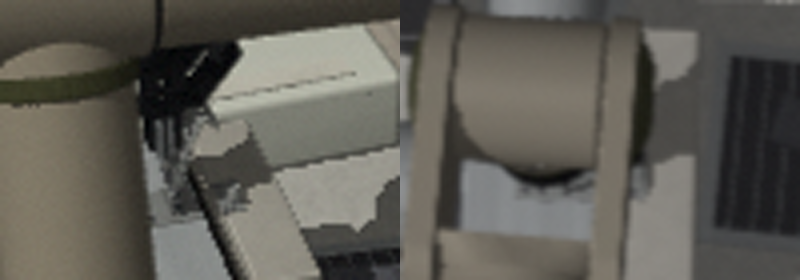

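The side view shows the finger behind the nearly upright lever, with the claw on the cover side. I continue the push to about 2.15 rad, then back off and look.

```bash

python3 -m handwheel '[[[0,0.004,0,0],[0,0.004,0,0],[0,0.004,0,0],[0,0.004,0,0]]]' >/dev/null; python3 st.py
python3 -m handwheel '[[[0,0.004,0,0],[0,0.004,0,0],[0,0.003,0,0],[0,0,0,0],[0,0,0,0]]]' >/dev/null; python3 st.py
python3 -m handwheel '[[[0,-0.015,0,0],[0,-0.03,0,0],[0,-0.03,0,0],[0,-0.03,0,0],[0,0,0,0]]]' >/dev/null
cat > prof.py <<'E'
from h import *
import sys
out=sys.argv[1];S=6;im=np.full((560,800,3),255,np.uint8)
px=lambda x,z:(int((x+60)*S),int(550-(z-188)*5.2))
for n,c in(("side",(0,0,255)),("top",(255,0,0))):
    I,D=env.get_image(n);cv2.imwrite(out+n+".png",I[...,::-1]);L=loc(cloud(n,D));m=(D>0)&(abs(L[...,1])<24)&(L[...,2]>185)&(L[...,2]<300)&(abs(L[...,0])<75)
    for x,y,z in L[m]: cv2.circle(im,px(x,z),2,c if abs(y)<14 else tuple(v//2+127 if v==0 else v for v in c),-1)
for x in range(-60,75,20): cv2.line(im,px(x,188),px(x,295),(200,200,200),1);cv2.putText(im,str(x),px(x,188),0,.4,0)
for z in range(190,295,20): cv2.line(im,px(-60,z),px(74,z),(200,200,200),1);cv2.putText(im,str(z),px(-60,z),0,.4,0)
cv2.circle(im,px(-24,202),6,(0,160,0),2)
cv2.imwrite(out+".png",im)
E
python3 prof.py pics/p2; python3 st.py
```

```text
4.38 loc [-1.730e+01 -2.000e-01  2.643e+02] F(lx,ly,z) [-0.7  -1.29 -1.18] x.ey 0.9999911899952592 yaw err -0.04 w -0.0004
4.8 loc [-6.400e+00 -1.000e-01  2.644e+02] F(lx,ly,z) [-0.27 -0.28  0.83] x.ey 0.999991406938684 yaw err -0.01 w -0.0003
5.32 loc [-112.5   -0.4  264.3] F(lx,ly,z) [1.06 0.33 0.63] x.ey 0.9999879370705888 yaw err -0.15 w 0.0002
```

View pics/p2.png

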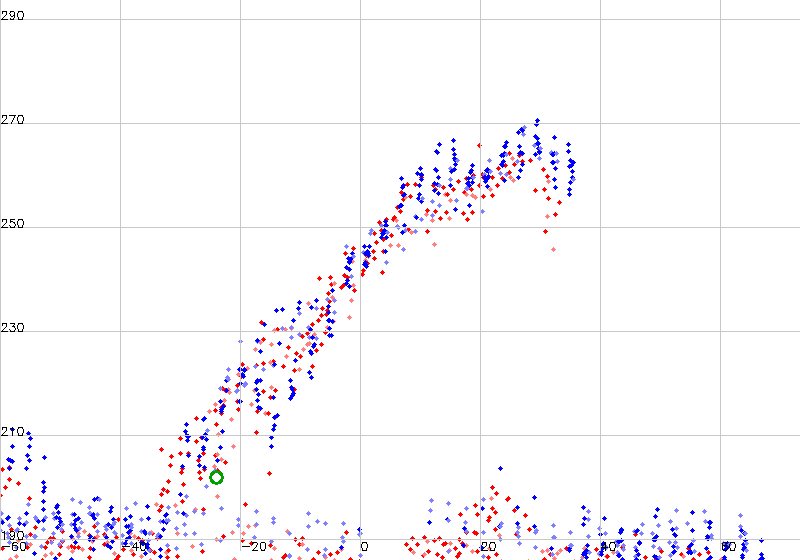

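Lever is at about 2.1 rad with the tip near (12,261). The claw end is near (35,265), rising about 0.65 rad. I turn the tool 90° so its flat narrow side faces the lever, then go above the claw end.

```bash
python3 -c "
from h import *;print(env.observe()['q'])"
python3 -m handwheel '[[[0,0,-0.02,0.1208],[0,0,-0.02,0.1208],[0,0,-0.02,0.1208],[0,0,-0.02,0.1208],[0,0,-0.016,0.1208]]]' >/dev/null
python3 -m handwheel '[[[0,0,0,0.1208],[0,0,0,0.1208],[0,0,0,0.1208],[0,0,0,0.1208],[0,0,0,0.1208]]]' >/dev/null
python3 -m handwheel '[[[0,0,0,0.1208],[0,0,0,0.1208],[0,0,0,0.1208],[0,0,0,0],[0,0,0,0]]]' >/dev/null; python3 st.py
python3 -m handwheel '[[[0.03,0,0,0],[0.03,0,0,0],[0.03,0,0,0],[0.03,0,0,0],[0.032,0,0,0]]]' >/dev/null
python3 -m handwheel '[[[0,0,0.02,0],[0,0,0.02,0],[0,0,0.02,0],[0,0,0.003,0],[0,0,0,0]]]' >/dev/null;python3 st.py;python3 -c "
from h import *;print(env.observe()['q'])"
```

```text
[ 2.60198063e+00  2.44002341e+01  6.74834848e+01 -1.98616007e-02
  8.81161264e+01  9.52481619e+01]
6.57 loc [ -7.2  -5.8 356.6] F(lx,ly,z) [-0.91  0.65  0.5 ] x.ey 0.15207311026051581 yaw err 81.25 w 0.0004
7.4 loc [137.4  18.2 287.4] F(lx,ly,z) [ 0.64 -0.23  0.76] x.ey 0.15713952578530288 yaw err 80.95 w -0.0002
[-23.26788844  23.63316489  64.97422468   2.10581817  92.0729231
 150.55385258]
```

Joint 6 would exceed its range in that direction, so the tool drifted clear of everything. I rise and turn the other way.

```bash

python3 -m handwheel '[[[0,0,-0.02,-0.124],[0,0,-0.02,-0.124],[0,0,-0.02,-0.124],[0,0,-0.01,-0.124],[0,0,0,-0.124]]]' >/dev/null
for i in 1 2 3; do python3 -m handwheel '[[[0,0,0,-0.124],[0,0,0,-0.124],[0,0,0,-0.124],[0,0,0,-0.124],[0,0,0,-0.124]]]' >/dev/null; done; python3 -m handwheel '[[[0,0,0,-0.124],[0,0,0,-0.124],[0,0,0,-0.124],[0,0,0,-0.124],[0,0,0,0]]]' >/dev/null
python3 st.py; python3 -c "
from h import *;print(env.observe()['q'])"
```

```text
9.48 loc [140.2  18.2 359.7] F(lx,ly,z) [-1.25 -0.52  0.83] x.ey 0.003314593925290202 yaw err -89.81 w -0.0001
[-23.52946517  22.23606023  55.66538769   2.14933891 102.4992221
 -20.07786512]
```

```bash

python3 -m handwheel '[[[0.025,-0.0045,0,0],[0.025,-0.0045,0,0],[0.025,-0.0045,0,0],[0.025,-0.0045,0,0],[0,0,0,0]]]' ;python3 -m handwheel '[[[0,0,0,0],[0,0,0,0]]]' >/dev/null; python3 st.py
```

```text
time_s: 9.9
position: [0.5565, -0.0059, 0.3637]
tool_rot: [[0.057, 0.998, 0.008], [0.998, -0.057, 0.038], [0.038, 0.006, -0.999]]
ft_force: [-0.6, 0.0, -0.5]
grip_width: 0.0002
10.07 loc [ 40.8   1.1 362.3] F(lx,ly,z) [-0.25 -0.45  0.34] x.ey 0.010494022726735096 yaw err -89.4 w -0.0002
```

```bash

python3 -m handwheel '[[[0,0,0.02,0],[-0.001,0,0.02,0],[-0.001,0,0.02,0],[0,0,0.008,0],[0,0,0,0]]]' ; python3 st.py
python3 -m handwheel '[[[-0.0008,0,0.004,0],[-0.0008,0,0.004,0],[-0.0008,0,0.004,0],[-0.0008,0,0.004,0],[-0.0008,0,0.004,0]]]' >/dev/null; python3 st.py
python3 -m handwheel '[[[-0.0008,0,0.004,0],[-0.0008,0,0.004,0],[-0.0008,0,0.004,0],[-0.0008,0,0.004,0],[-0.0008,0,0.004,0]]]' >/dev/null; python3 st.py
```

```text
time_s: 10.48
position: [0.557, -0.0099, 0.2921]
tool_rot: [[0.06, 0.998, 0.002], [0.997, -0.06, 0.038], [0.038, -0.0, -0.999]]
ft_force: [-0.1, 0.1, 1.1]
grip_width: -0.0
10.48 loc [ 40.6   0.9 292.1] F(lx,ly,z) [-0.07 -0.07  1.05] x.ey 0.010897595883924959 yaw err -89.38 w -0.0
10.9 loc [ 44.5   1.7 274.4] F(lx,ly,z) [ 7.91 -0.85  5.07] x.ey 0.009537328193963135 yaw err -89.45 w 0.0002
11.32 loc [ 47.4   1.5 253.7] F(lx,ly,z) [5.28 0.07 1.69] x.ey 0.009492144123779002 yaw err -89.46 w 0.0004
```

```bash
python3 prof.py pics/p3; python3 st.py; python3 - <<'E'
import cv2,numpy as np
from h import *
a=cv2.imread("pics/p3side.png");u,v=proj("side",wor(10,0,230)).astype(int);c=cv2.resize(a[v-35:v+35,u-35:u+35],(400,400),interpolation=cv2.INTER_CUBIC)
b=cv2.imread("pics/p3.png");b=cv2.resize(b,(571,400));cv2.imwrite("pics/p3c.png",np.hstack([c,b[:,100:500]]))
E
```

```text
11.42 loc [ 47.2   1.3 253.1] F(lx,ly,z) [4.48 1.11 0.37] x.ey 0.009515626426279549 yaw err -89.45 w -0.0003
```

View pics/p3c.png

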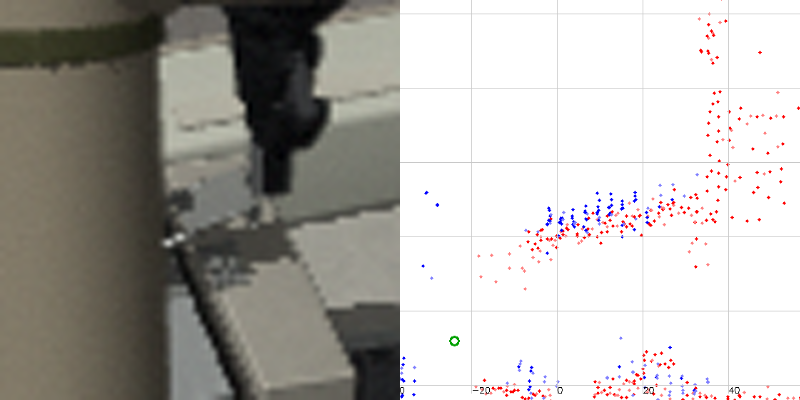

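Claw bridge now runs from (-5,231) to (36,240), so the finger came down just past the claw end. It pushed the lever back to about 1.2 rad and laid the claw nearly level, with no harm done. Swinging the lever out again from behind should carry the lip over the keeper and down, so I back off and do that.

```bash

python3 -m handwheel '[[[-0.01,0,0,0],[0,0,-0.03,0],[0,0,-0.04,0],[0,0,-0.04,0],[0,0,0,0]]]' >/dev/null; python3 st.py
python3 -m handwheel '[[[0.034,0,0,0],[0.034,0,0,0],[0.034,0,0,0],[0.034,0,0,0],[0,0,0,0]]]' >/dev/null; python3 st.py
python3 -m handwheel '[[[0,0,0.025,0],[0,0,0.025,0],[0,0,0.025,0],[0,0,0.024,0],[0,0,0,0]]]' >/dev/null; python3 st.py
```

```text
11.83 loc [ 61.1   1.8 370.9] F(lx,ly,z) [ 0.09  0.18 -0.94] x.ey 0.007987544767726406 yaw err -89.54 w -0.0001
12.25 loc [-80.1   1.3 368.4] F(lx,ly,z) [-0.54  0.49 -0.69] x.ey 0.0031258130402774227 yaw err -89.82 w 0.0001
12.67 loc [-78.8   0.8 264.7] F(lx,ly,z) [ 0.71 -0.49 -0.83] x.ey 0.008925601046532916 yaw err -89.49 w 0.0001
```

```bash

python3 -m handwheel '[[[-0.005,0,0,0],[-0.005,0,0,0],[-0.005,0,0,0],[-0.005,0,0,0],[-0.005,0,0,0]]]' >/dev/null; python3 st.py
python3 -m handwheel '[[[-0.004,0,0,0],[-0.004,0,0,0],[-0.004,0,0,0],[-0.004,0,0,0],[-0.004,0,0,0]]]' >/dev/null; python3 st.py
python3 -m handwheel '[[[-0.003,0,0,0],[-0.003,0,0,0],[-0.003,0,0,0],[-0.003,0,0,0],[-0.003,0,0,0]]]' >/dev/null; python3 st.py
python3 -m handwheel '[[[-0.003,0,0,0],[-0.003,0,0,0],[-0.003,0,0,0],[0,0,0,0],[0,0,0,0]]]' >/dev/null; python3 st.py
```

```text
13.08 loc [-53.4   2.3 269.2] F(lx,ly,z) [-0.42 -0.11 -0.03] x.ey 0.008982131478931748 yaw err -89.48 w -0.0003
13.5 loc [-33.9   1.9 267.5] F(lx,ly,z) [-0.78 -0.36  1.57] x.ey 0.00852395624666985 yaw err -89.51 w -0.0001
13.92 loc [-19.    1.7 266.8] F(lx,ly,z) [-1.04 -0.36  0.24] x.ey 0.008581876657663523 yaw err -89.51 w -0.0004
14.33 loc [-10.    1.7 266.6] F(lx,ly,z) [ 0.25 -1.06  0.02] x.ey 0.00903145393483918 yaw err -89.48 w 0.0
```

```bash

python3 -m handwheel '[[[-0.002,0,0,0],[-0.002,0,0,0],[-0.002,0,0,0],[0,0,0,0]]]' >/dev/null; python3 st.py
python3 -m handwheel '[[[-0.002,0,0,0],[-0.002,0,0,0],[-0.002,0,0,0],[0,0,0,0]]]' >/dev/null; python3 st.py
python3 prof.py pics/p4; python3 - <<'E'
import cv2,numpy as np
from h import *
a=cv2.imread("pics/p4side.png");u,v=proj("side",wor(10,0,230)).astype(int);c=cv2.resize(a[v-35:v+35,u-35:u+35],(300,300),interpolation=cv2.INTER_CUBIC)
b=cv2.imread("pics/p4.png");b=cv2.resize(b,(629,440));cv2.imwrite("pics/p4c.png",np.hstack([cv2.copyMakeBorder(c,0,140,0,0,0),b[:,130:629]]))
E
```

```text
14.67 loc [ -4.    1.6 266.3] F(lx,ly,z) [-1.75  0.33 -0.06] x.ey 0.008835562089202846 yaw err -89.49 w -0.0
15.0 loc [  2.2   1.6 266.1] F(lx,ly,z) [-0.28 -0.22 -0.02] x.ey 0.009031883644474561 yaw err -89.48 w -0.0001
```

View pics/p4c.png

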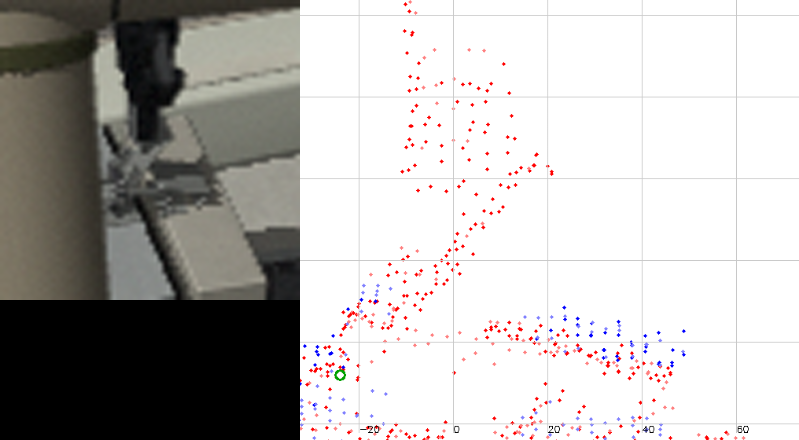

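Side profile shows the lever at about 2.24 rad with its tip near (20,251). The bridge slopes from (8,214) to (46,203), so the lip is down on the cover behind the keeper. Next I move over to press on the claw's end and draw it back.

```bash

python3 -m handwheel '[[[0.012,0,0,0],[0,0,-0.03,0],[0,0,-0.04,0],[0,0,-0.03,0],[0,0,0,0]]]' >/dev/null; python3 st.py
python3 -m handwheel '[[[-0.018,0,0,0],[-0.018,0,0,0],[-0.018,0,0,0],[0,0,0,0],[0,0,0,0]]]' >/dev/null; python3 st.py
python3 -m handwheel '[[[0,0,0.03,0],[0,0,0.03,0],[0,0,0.03,0],[0,0,0.025,0],[0,0,0,0]]]' >/dev/null; python3 st.py
```

```text
15.52 loc [ -7.1   2.2 373. ] F(lx,ly,z) [0.27 0.58 0.82] x.ey 0.007878653550977699 yaw err -89.55 w -0.0002
15.93 loc [ 47.4   0.9 364.2] F(lx,ly,z) [ 0.14  0.33 -0.84] x.ey 0.00970668075771411 yaw err -89.44 w -0.0001
16.35 loc [ 41.5  -0.5 244.9] F(lx,ly,z) [ 0.61  0.09 -0.29] x.ey 0.007893301525263128 yaw err -89.55 w 0.0002
```

```bash

python3 -m handwheel '[[[-0.003,0,0.004,0],[0,0,0.004,0],[0,0,0.003,0],[0,0,0,0],[0,0,0,0]]]' >/dev/null; python3 st.py
for i in 1 2 3 4; do python3 -m handwheel '[[[0,0,0.001,0],[0,0,0.001,0],[0,0,0,0]]]' >/dev/null; python3 st.py;done
```

```text
16.77 loc [ 45.8   1.5 239.1] F(lx,ly,z) [ 0.47 -0.09  0.7 ] x.ey 0.00867934245132244 yaw err -89.5 w 0.0001
17.02 loc [ 45.7   1.3 236.4] F(lx,ly,z) [-0.04 -0.29 -0.29] x.ey 0.008706299723746598 yaw err -89.5 w 0.0001
17.27 loc [ 45.6   1.2 234.2] F(lx,ly,z) [ 0.51 -1.52  0.89] x.ey 0.00866845081085353 yaw err -89.5 w -0.0004
17.52 loc [ 45.5   1.2 232.2] F(lx,ly,z) [ 0.   -0.08 -0.29] x.ey 0.008667483269346672 yaw err -89.5 w 0.0
17.77 loc [ 45.4   1.2 230.2] F(lx,ly,z) [ 0.4   0.36 -0.19] x.ey 0.00864790526851423 yaw err -89.5 w -0.0002
```

```bash

for i in 1 2 3 4; do python3 -m handwheel '[[[0,0,0.001,0],[0,0,0.0005,0],[0,0,0,0]]]' >/dev/null; python3 st.py;done
```

```text
18.02 loc [ 45.4   1.2 228.7] F(lx,ly,z) [-0.88 -0.33 -0.37] x.ey 0.008658364641978528 yaw err -89.5 w 0.0
18.27 loc [ 45.3   1.3 227.2] F(lx,ly,z) [ 0.01  0.6  -0.65] x.ey 0.008643598354116372 yaw err -89.5 w -0.0002
18.52 loc [ 45.3   1.2 225.7] F(lx,ly,z) [-0.27 -0.3   0.73] x.ey 0.008689533179164405 yaw err -89.5 w 0.0002
18.77 loc [ 45.2   1.4 224.6] F(lx,ly,z) [-0.1  -0.1   1.55] x.ey 0.008612849828566797 yaw err -89.51 w 0.0003
```

```bash

for i in 1 2 3; do python3 -m handwheel '[[[0,0,0.0005,0],[0,0,0.0005,0],[0,0,0,0]]]' >/dev/null; python3 st.py;done
```

```text
19.02 loc [ 45.3   1.5 223.9] F(lx,ly,z) [-0.01 -1.13  5.7 ] x.ey 0.008646360430793238 yaw err -89.5 w -0.0
19.27 loc [ 45.3   1.5 223.3] F(lx,ly,z) [ 0.37 -2.07  8.68] x.ey 0.008686699336994197 yaw err -89.5 w 0.0001
19.52 loc [ 45.5   1.6 222.8] F(lx,ly,z) [ 1.38 -3.45 11.73] x.ey 0.008693141281413722 yaw err -89.5 w 0.0002
```

```bash

for i in 1 2 3 ; do python3 -m handwheel '[[[0.0007,0,0,0],[0.0007,0,0,0],[0,0,0,0]]]' >/dev/null; python3 st.py;done
```

```text
19.77 loc [ 45.2   1.6 222.9] F(lx,ly,z) [ 6.64 -3.64 11.13] x.ey 0.009206761717173167 yaw err -89.47 w -0.0002
20.02 loc [ 44.5   1.7 222.9] F(lx,ly,z) [10.68 -2.9  10.77] x.ey 0.009646530683324113 yaw err -89.45 w 0.0003
20.27 loc [ 43.1   1.8 223. ] F(lx,ly,z) [10.94 -2.   10.92] x.ey 0.009646888626268347 yaw err -89.45 w 0.0
```

```bash

python3 -m handwheel '[[[0.0007,0,-0.0003,0],[0.0007,0,0,0],[0,0,0,0]]]' >/dev/null; python3 st.py
for i in 1 2; do python3 -m handwheel '[[[0.0007,0,0,0],[0.0007,0,0,0],[0,0,0,0]]]' >/dev/null; python3 st.py;done
python3 prof.py pics/p5;  python3 - <<'E'
import cv2,numpy as np
from h import *
b=cv2.imread("pics/p5.png");cv2.imwrite("pics/p5c.png",cv2.resize(b,(629,440)))
E
```

```text
20.52 loc [ 41.6   1.7 223.2] F(lx,ly,z) [10.11 -2.3   9.48] x.ey 0.00970070172215784 yaw err -89.44 w -0.0001
20.77 loc [ 40.1   1.7 223.3] F(lx,ly,z) [ 8.71 -3.08  9.59] x.ey 0.009586210483838608 yaw err -89.45 w 0.0002
21.02 loc [ 38.7   1.7 223.3] F(lx,ly,z) [ 9.87 -2.42  9.42] x.ey 0.0096061669078714 yaw err -89.45 w -0.0002
```

View pics/p5c.png

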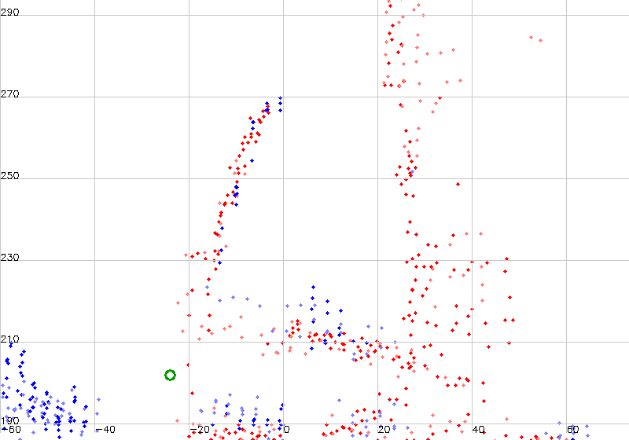

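Drag works: lever tip is now at (-1,269), about 1.86 rad, and the claw is still down. I continue gently until it bears.

```bash

for i in 1 2 3 4; do python3 -m handwheel '[[[0.0007,0,0,0],[0.0007,0,0,0],[0,0,0,0]]]' >/dev/null; python3 st.py;done
```

```text
21.37 loc [ 35.7   1.5 222.3] F(lx,ly,z) [-0.25 -0.95  0.33] x.ey 0.009221349695585522 yaw err -89.47 w -0.0005
21.62 loc [ 34.1   1.5 222.1] F(lx,ly,z) [ 3.51 -1.02  2.52] x.ey 0.008635731134191128 yaw err -89.5 w -0.0002
21.87 loc [ 32.6   1.5 222.2] F(lx,ly,z) [ 3.81 -0.69  2.53] x.ey 0.008637114944175168 yaw err -89.5 w -0.0001
22.12 loc [ 31.1   1.5 222.3] F(lx,ly,z) [3.68 0.51 1.97] x.ey 0.008608398984756906 yaw err -89.51 w 0.0003
```

```bash
cat > fit.py <<'E'
from h import *
q=[]
for n in("side","top"):
    I,D=env.get_image(n);L=loc(cloud(n,D));m=(D>0)&(abs(L[...,1])<17)&(L[...,2]>193)&(L[...,2]<292)&(abs(L[...,0])<115)
    q.append(L[m])
q=np.vstack(q)
print("binned z: (n) median x 10..90")
for z in range(196,292,6):
    b=q[(q[:,2]>=z)&(q[:,2]<z+6)&(q[:,0]<60)]
    if len(b): print(z,len(b),np.sort(b[:,0]).round().astype(int)[::max(1,len(b)//14)].tolist())
E
python3 fit.py
```

```text
binned z: (n) median x 10..90
196 30 [-100, -86, -78, -62, -58, -55, -53, -53, -15, -12, -9, 22, 29, 32, 34]
202 52 [-62, -61, -58, -56, -55, -47, -17, -2, 6, 9, 11, 14, 15, 17, 19, 20, 25, 38]
208 41 [-61, -13, -10, -7, -5, -2, 0, 0, 1, 1, 2, 3, 6, 7, 8, 11, 18, 21, 26, 30, 36]
214 23 [-23, -22, -19, -8, -3, 0, 0, 1, 4, 4, 6, 7, 9, 18, 20, 21, 23, 27, 29, 30, 33, 33, 36]
220 13 [-23, -22, 19, 19, 22, 23, 23, 25, 27, 29, 35, 36, 41]
226 16 [-23, -22, -21, 18, 20, 20, 27, 29, 31, 31, 32, 33, 35, 35, 41, 41]
232 9 [-21, -18, 19, 21, 21, 22, 23, 26, 35]
238 3 [-22, -21, 20]
244 5 [-22, 17, 18, 19, 21]
250 9 [-23, -20, -18, 18, 18, 19, 20, 20, 30]
256 5 [-22, -22, 19, 19, 22]
262 9 [-23, -22, -21, -21, -20, -19, -18, -18, 22]
268 11 [-21, -20, -19, -18, -18, -17, -14, 14, 15, 22, 33]
274 12 [-17, -14, 14, 15, 15, 15, 16, 19, 20, 22, 22, 48]
280 4 [-17, 15, 15, 16]
286 4 [16, 16, 16, 16]
```

```bash

python3 -m handwheel '[[[0,0,0.0007,0],[0,0,0.0007,0],[0,0,0,0]]]' >/dev/null; python3 st.py
for i in 1 2 3; do python3 -m handwheel '[[[0.0007,0,0,0],[0.0007,0,0,0],[0,0,0,0]]]' >/dev/null; python3 st.py;done; python3 fit.py | awk '$1>225'
```

```text
22.47 loc [ 31.    1.6 221.5] F(lx,ly,z) [ 4.12 -0.89  7.85] x.ey 0.00850159244810084 yaw err -89.51 w -0.0003
22.72 loc [ 30.5   1.6 221.6] F(lx,ly,z) [ 9.11 -0.98  7.4 ] x.ey 0.00895584688131634 yaw err -89.49 w -0.0002
22.97 loc [ 29.6   1.6 221.7] F(lx,ly,z) [10.1  -0.84  7.69] x.ey 0.009208688188095405 yaw err -89.47 w -0.0
23.22 loc [ 28.7   1.7 221.8] F(lx,ly,z) [12.9  -2.22  7.88] x.ey 0.00954076146514695 yaw err -89.45 w 0.0002
binned z: (n) median x 10..90
226 15 [-22, -22, 17, 17, 18, 20, 20, 22, 23, 25, 28, 29, 30, 31, 32]
232 15 [-26, -25, -24, -22, -22, -22, -22, 16, 16, 17, 18, 20, 23, 27, 33]
238 2 [-26, 17]
244 9 [15, 15, 16, 17, 17, 17, 17, 18, 27]
250 2 [17, 17]
256 3 [17, 19, 19]
262 2 [20, 22]
268 9 [12, 12, 13, 15, 16, 16, 20, 23, 26]
274 9 [12, 13, 14, 14, 15, 16, 16, 16, 21]
280 2 [13, 14]
286 3 [12, 13, 13]
```

Pull has risen to about 13 N, so the claw now bears on the keeper. I lift off straight up and check that it stays down.

```bash

python3 -m handwheel '[[[0,0,-0.001,0],[0,0,-0.001,0],[0,0,-0.002,0],[0,0,-0.006,0],[0,0,0,0]]]' >/dev/null; python3 st.py
python3 -m handwheel '[[[0,0,-0.02,0],[0,0,-0.02,0],[0,0,-0.015,0],[0,0,0,0],[0,0,0,0]]]' >/dev/null; python3 st.py; python3 prof.py pics/p6;python3 -c "
import cv2
cv2.imwrite('pics/p6c.png',cv2.resize(cv2.imread('pics/p6.png'),(629,440)))"
```

```text
23.73 loc [ 26.8   1.6 231.8] F(lx,ly,z) [ 0.33  0.08 -0.53] x.ey 0.008164833813557258 yaw err -89.53 w -0.0004
24.15 loc [ 29.1   1.3 286. ] F(lx,ly,z) [-0.12 -0.72 -0.41] x.ey 0.008316752220598727 yaw err -89.52 w 0.0001
```

View pics/p6c.png

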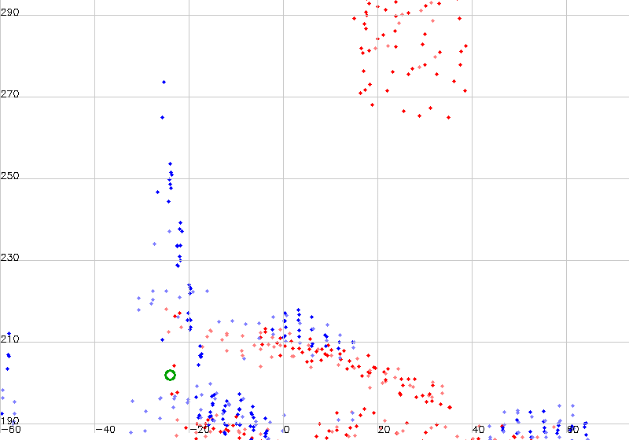

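The lever stands at about 1.44 rad and the claw stays down by itself, its bridge sloping to (35,196), so it is hooked. Next I push the lever over along its arc.

```bash

python3 -m handwheel '[[[0.01,0,0.003,0],[0.01,0,0.003,0],[0.01,0,0.002,0],[0.006,0,0,0],[0,0,0,0]]]' >/dev/null; python3 st.py
python3 -m handwheel '[[[0.002,0,0,0],[0.002,0,0,0],[0.002,0,0,0],[0,0,0,0]]]' >/dev/null; python3 st.py
python3 -m handwheel '[[[0.002,0,0,0],[0.002,0,0,0],[0.002,0,0,0],[0,0,0,0]]]' >/dev/null; python3 st.py
```

```text
24.67 loc [ -8.7   1.4 279.1] F(lx,ly,z) [ 0.33  0.12 -0.91] x.ey 0.006619099811889438 yaw err -89.62 w 0.0007
25.0 loc [-13.    1.7 279.6] F(lx,ly,z) [-0.28 -0.42 -0.51] x.ey 0.008711818497602128 yaw err -89.5 w 0.0002
25.33 loc [-19.1   1.7 279.6] F(lx,ly,z) [ 0.54  0.06 -0.38] x.ey 0.008634881801103379 yaw err -89.5 w -0.0
```

```bash

for i in 1 2; do python3 -m handwheel '[[[0.0015,0,0,0],[0.0015,0,0,0],[0,0,0,0]]]' >/dev/null; python3 st.py;done
for i in 1 2; do python3 -m handwheel '[[[0.0015,0,0.0005,0],[0.0015,0,0.0005,0],[0,0,0,0]]]' >/dev/null; python3 st.py;done
```

```text
25.58 loc [-22.    1.7 279.7] F(lx,ly,z) [ 1.82 -0.17 -1.86] x.ey 0.008705030712245435 yaw err -89.5 w 0.0001
25.83 loc [-25.1   1.7 279.9] F(lx,ly,z) [ 1.45 -0.1  -2.27] x.ey 0.008574038097613541 yaw err -89.51 w -0.0001
26.08 loc [-28.3   1.8 279.2] F(lx,ly,z) [ 2.19  0.28 -0.69] x.ey 0.008406728870240946 yaw err -89.52 w 0.0001
26.33 loc [-31.3   1.8 278.4] F(lx,ly,z) [ 1.66 -1.64  0.43] x.ey 0.008381223454797516 yaw err -89.52 w 0.0003
```

```bash
cat > claw.py <<'E'
from h import *
for n in("side","top"):
    I,D=env.get_image(n);L=loc(cloud(n,D));m=(D>0)&(abs(L[...,1])<19)&(L[...,2]>180)&(L[...,2]<292)
    q=L[m]
    print(n,[(x,len(b),[int(v) for v in np.percentile(b,[10,50,90])]) for x in range(-30,46,6) for b in [q[(q[:,0]>=x)&(q[:,0]<x+6),2]] if len(b)])
E
python3 claw.py
```

```text
side [(-30, 25, [193, 215, 281]), (-24, 23, [188, 208, 280]), (-18, 12, [187, 189, 208]), (-12, 18, [185, 207, 213]), (-6, 19, [184, 208, 211]), (0, 13, [205, 208, 209]), (6, 19, [185, 205, 207]), (12, 20, [185, 203, 206]), (18, 18, [186, 202, 205]), (24, 19, [186, 199, 202]), (30, 8, [186, 197, 202]), (36, 9, [183, 185, 186]), (42, 12, [183, 185, 186])]
top [(-24, 5, [191, 208, 213]), (-18, 12, [191, 194, 212]), (-12, 12, [191, 195, 214]), (-6, 16, [209, 213, 217]), (0, 12, [209, 211, 216]), (6, 15, [209, 211, 214]), (30, 20, [190, 201, 208]), (36, 25, [187, 190, 194]), (42, 26, [186, 189, 192])]
```

```bash

for i in 1 2 3; do python3 -m handwheel '[[[0.0022,0,0.0014,0],[0.0022,0,0.0014,0],[0,0,0,0]]]' >/dev/null; python3 st.py;done
```

```text
26.68 loc [-35.9   1.9 275.5] F(lx,ly,z) [ 1.43 -0.63  1.79] x.ey 0.008386152602405961 yaw err -89.52 w -0.0002
26.93 loc [-40.5   1.9 272.8] F(lx,ly,z) [1.03 0.19 2.35] x.ey 0.008285718419256755 yaw err -89.52 w 0.0002
27.18 loc [-45.    1.9 270.1] F(lx,ly,z) [1.69 0.4  1.46] x.ey 0.008344223138005423 yaw err -89.52 w -0.0004
```

```bash
python3 claw.py; python3 - <<'E'
from h import *
for n in("side","top"):
    I,D=env.get_image(n);L=loc(cloud(n,D));m=(D>0)&(abs(L[...,1])<100)&(abs(L[...,1])>25)&(abs(L[...,2]-190)<7)&(L[...,0]>30)&(L[...,0]<80)
    print(n,np.percentile(L[m][:,0],[95,98,99.5]))
D=np.load("pics/top0.npy");L=loc(cloud("top",D));m=(D>0)&(abs(L[...,1])<100)&(abs(L[...,1])>25)&(abs(L[...,2]-190)<7)&(L[...,0]>30)&(L[...,0]<80)
print("start",np.percentile(L[m][:,0],[95,98,99.5]))
E
```

```text
side [(-30, 16, [189, 209, 213]), (-24, 17, [190, 204, 211]), (-18, 12, [187, 190, 210]), (-12, 22, [184, 207, 212]), (-6, 20, [184, 206, 210]), (0, 16, [189, 207, 209]), (6, 18, [186, 202, 208]), (12, 23, [187, 202, 205]), (18, 18, [190, 202, 205]), (24, 16, [190, 197, 202]), (30, 7, [184, 187, 194]), (36, 12, [184, 186, 187]), (42, 15, [184, 185, 188])]
top [(-30, 11, [193, 212, 219]), (-24, 14, [195, 208, 211]), (-18, 17, [189, 195, 208]), (-12, 11, [197, 212, 214]), (12, 11, [203, 207, 211]), (18, 25, [202, 206, 209]), (24, 28, [198, 205, 208]), (30, 27, [188, 193, 206]), (36, 26, [185, 190, 193]), (42, 25, [185, 188, 193])]
side [58.00234742 59.06253031 59.59061159]
top [62.25277219 62.92188818 63.31909115]
start [64.94607733 65.7920817  66.19674549]
```

The cover edge has come in about 3 mm and the claw is still down, so I continue along the arc.

```bash

for i in 1 2 3; do python3 -m handwheel '[[[0.0022,0,0.002,0],[0.0022,0,0.002,0],[0,0,0,0]]]' >/dev/null; python3 st.py;done
for i in 1 2 ; do python3 -m handwheel '[[[0.0014,0,0.0025,0],[0.0014,0,0.0025,0],[0,0,0,0]]]' >/dev/null; python3 st.py;done
```

```text
27.63 loc [-49.5   2.  266.3] F(lx,ly,z) [0.15 0.26 1.48] x.ey 0.008410700580455517 yaw err -89.52 w 0.0001
27.88 loc [-54.1   2.  262.3] F(lx,ly,z) [-0.58  0.2   0.66] x.ey 0.008292764389061541 yaw err -89.52 w -0.0003
28.13 loc [-58.5   2.  258.2] F(lx,ly,z) [ 0.4  -0.01 -0.41] x.ey 0.008471314961065181 yaw err -89.51 w 0.0001
28.38 loc [-61.5   2.1 253.4] F(lx,ly,z) [-0.37  0.37  0.45] x.ey 0.008438614797395943 yaw err -89.52 w -0.0004
28.63 loc [-64.4   2.  248.4] F(lx,ly,z) [-0.17 -0.45 -0.16] x.ey 0.008514594436989993 yaw err -89.51 w -0.0
```

```bash
python3 prof.py pics/p7; sed -i 's/range(-30,46,6)/range(-108,46,6)/' claw.py; python3 claw.py
```

```text
side [(-66, 5, [240, 250, 259]), (-60, 24, [205, 220, 248]), (-54, 24, [188, 209, 218]), (-48, 24, [186, 206, 215]), (-42, 22, [188, 206, 213]), (-36, 17, [188, 205, 208]), (-30, 17, [189, 203, 207]), (-24, 11, [188, 201, 204]), (-18, 17, [189, 201, 207]), (-12, 23, [186, 203, 207]), (-6, 19, [184, 201, 206]), (0, 20, [186, 203, 204]), (6, 19, [189, 203, 205]), (12, 18, [186, 202, 205]), (18, 19, [188, 200, 204]), (24, 9, [185, 195, 202]), (30, 8, [184, 185, 187]), (36, 15, [183, 186, 188]), (42, 11, [183, 186, 188])]
top [(-108, 6, [186, 188, 196]), (-102, 10, [187, 190, 195]), (-96, 7, [189, 191, 193]), (-90, 4, [186, 187, 190]), (-60, 1, [191, 191, 191]), (-54, 7, [190, 193, 205]), (-48, 12, [196, 213, 224]), (-42, 12, [209, 213, 221]), (-36, 13, [204, 212, 214]), (-30, 4, [209, 210, 211]), (-6, 24, [205, 209, 212]), (0, 29, [204, 208, 212]), (6, 31, [204, 209, 211]), (12, 29, [202, 207, 211]), (18, 28, [202, 205, 210]), (24, 28, [200, 204, 207]), (30, 26, [185, 189, 192]), (36, 25, [185, 188, 192]), (42, 25, [185, 191, 195])]
```

The claw is nearly level (z≈205, end at x≈29) and the lever is low, with its slope reaching about (-60,220). I continue pressing down.

```bash

for i in 1 2 3; do python3 -m handwheel '[[[0.001,0,0.003,0],[0.001,0,0.003,0],[0,0,0,0]]]' >/dev/null; python3 st.py;done
for i in 1 2; do python3 -m handwheel '[[[0,0,0.001,0],[0,0,0.001,0],[0,0,0,0]]]' >/dev/null; python3 st.py;done
```

```text
29.08 loc [-66.5   2.  242.4] F(lx,ly,z) [-0.86  0.4   0.67] x.ey 0.008625120907690355 yaw err -89.51 w 0.0001
29.33 loc [-68.7   2.  236.4] F(lx,ly,z) [1.22 0.65 1.34] x.ey 0.008604610303674985 yaw err -89.51 w -0.0001
29.58 loc [-71.    2.1 230.6] F(lx,ly,z) [0.24 0.16 0.29] x.ey 0.008564126286806228 yaw err -89.51 w -0.0
29.83 loc [-70.9   2.3 229.1] F(lx,ly,z) [-0.57 -0.27 -0.26] x.ey 0.008713274218241338 yaw err -89.5 w 0.0
30.08 loc [-70.9   2.3 227.1] F(lx,ly,z) [-0.06  0.74  0.33] x.ey 0.008707443911086426 yaw err -89.5 w -0.0001
```

```bash

for i in 1 2 3 4 5; do python3 -m handwheel '[[[0,0,0.0005,0],[0,0,0.0005,0],[0,0,0,0]]]' >/dev/null; python3 st.py;done
```

```text
30.33 loc [-71.    2.3 226.2] F(lx,ly,z) [-0.26 -0.63  0.35] x.ey 0.008689656707928935 yaw err -89.5 w 0.0003
30.58 loc [-71.    2.4 225.3] F(lx,ly,z) [ 0.27  0.27 -0.4 ] x.ey 0.008642831328133194 yaw err -89.5 w 0.0002
30.83 loc [-71.1   2.4 224.7] F(lx,ly,z) [-1.04 -0.7   4.14] x.ey 0.008553415405550466 yaw err -89.51 w 0.0
31.08 loc [-71.2   2.4 224.2] F(lx,ly,z) [ 0.24 -2.64  8.29] x.ey 0.008489736838865577 yaw err -89.51 w -0.0001
31.33 loc [-71.2   2.5 223.7] F(lx,ly,z) [ 0.08 -3.37 11.75] x.ey 0.008448094949648315 yaw err -89.52 w 0.0002
```

Firm stop with the fingertip at z≈207.5 and 12 N: the lever is flat on its stop. I lift clear and check.

```bash

python3 -m handwheel '[[[0,0,-0.001,0],[0,0,-0.002,0],[0,0,-0.01,0],[0,0,-0.03,0],[0,0,-0.04,0]]]' >/dev/null
python3 -m handwheel '[[[0,0,-0.03,0],[0.04,0,0,0],[0.04,0,0,0],[0.04,0,0,0],[0,0,0,0]]]' >/dev/null; python3 st.py
python3 prof.py pics/p8; python3 claw.py;  python3 - <<'E'
from h import *
D=env.get_image("top")[1];L=loc(cloud("top",D));m=(D>0)&(abs(L[...,1])<100)&(abs(L[...,1])>25)&(abs(L[...,2]-190)<7)&(L[...,0]>30)&(L[...,0]<80)
print("cover edge",np.percentile(L[m][:,0],[95,98,99.5]))
a=[]
for n in("side","top"):
    c=cv2.imread(f"pics/p8{n}.png");u,v=proj(n,wor(-20,0,205)).astype(int);a.append(cv2.resize(c[v-35:v+35,u-35:u+35],(400,400),interpolation=cv2.INTER_CUBIC))
cv2.imwrite("pics/p8c.png",np.hstack(a))
E
```

```text
32.17 loc [-192.3    2.   340. ] F(lx,ly,z) [-0.72  0.69  0.22] x.ey 0.0030362346445512007 yaw err -89.83 w -0.0
side [(-102, 11, [185, 187, 201]), (-96, 22, [184, 196, 206]), (-90, 20, [187, 203, 206]), (-84, 21, [185, 190, 205]), (-78, 18, [185, 196, 205]), (-72, 22, [185, 202, 205]), (-66, 19, [188, 201, 205]), (-60, 20, [187, 200, 205]), (-54, 21, [189, 201, 205]), (-48, 18, [190, 202, 206]), (-42, 17, [191, 201, 205]), (-36, 16, [190, 202, 204]), (-30, 17, [188, 201, 205]), (-24, 15, [187, 200, 207]), (-18, 17, [188, 199, 204]), (-12, 19, [189, 201, 204]), (-6, 18, [186, 202, 204]), (0, 16, [191, 202, 204]), (6, 18, [188, 201, 203]), (12, 17, [187, 200, 203]), (18, 18, [189, 200, 204]), (24, 10, [187, 199, 203]), (30, 10, [183, 186, 188]), (36, 11, [183, 187, 189]), (42, 15, [184, 186, 189])]
top [(-108, 11, [190, 190, 191]), (-102, 25, [189, 191, 194]), (-96, 20, [189, 207, 211]), (-90, 27, [190, 209, 211]), (-84, 29, [191, 207, 212]), (-78, 27, [189, 206, 211]), (-72, 26, [187, 206, 210]), (-66, 27, [191, 206, 212]), (-60, 25, [194, 206, 211]), (-54, 27, [193, 206, 213]), (-48, 25, [195, 207, 210]), (-42, 26, [202, 209, 212]), (-36, 25, [202, 209, 211]), (-30, 26, [202, 208, 211]), (-24, 29, [200, 205, 211]), (-18, 26, [189, 198, 207]), (-12, 28, [204, 207, 212]), (-6, 29, [203, 206, 210]), (0, 29, [202, 207, 210]), (6, 28, [203, 207, 210]), (12, 30, [200, 205, 209]), (18, 28, [203, 206, 210]), (24, 28, [199, 205, 210]), (30, 26, [185, 191, 193]), (36, 26, [185, 188, 192]), (42, 26, [186, 189, 193])]
cover edge [61.85858437 62.57108032 62.96468196]
```

View pics/p8c.png

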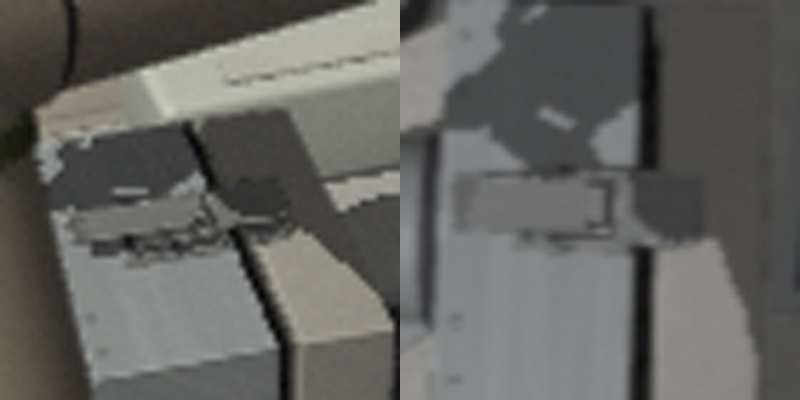

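```bash
cat > gap.py <<'E'
from h import *
import glob
xs=np.arange(-20,80,.5)
for f in ["top0","p2top","p4top","p5top","p6top","p7top","p8top"]:
    g=cv2.cvtColor(cv2.imread(f"pics/{f}.png"),cv2.COLOR_BGR2GRAY).astype(np.float32);out=[]
    for y in list(range(-90,-40,4)):
        uv=np.array([proj("top",wor(x,y,190)) for x in xs],np.float32)
        s=cv2.remap(g,uv[None,:,0],uv[None,:,1],cv2.INTER_LINEAR)[0]
        a=s[:25].mean();i=np.argmin(s[25:70])+25;b=np.median(s[80:120])
        l=xs[i-np.argmax(s[i::-1]>(a+s[i])/2)];r=xs[i+np.argmax(s[i:]>(b+s[i])/2)]
        area=np.sum(np.clip((np.where(xs<xs[i],a,b)-s)[20:75]/(b-12),0,1))*.5
        out.append((l,r,area))
    print(f,np.median(out,0).round(2))
E
python3 gap.py
```

```text
top0 [-4.5   9.5  12.23]Traceback (most recent call last):
  File "gap.py", line 7, in <module>
    uv=np.array([proj("top",wor(x,y,190)) for x in xs],np.float32)
                 ~~~~^^^^^^^^^^^^^^^^^^^^
  File "h.py", line 10, in proj
    K,R,t=cam(n);q=K@(R@np.array(P,float)+t);return q[:2]/q[2]
          ~~~^^^
  File "h.py", line 4, in cam
    p=env.camera_params(n);R=cv2.Rodrigues(np.array(p["rvec"],float))[0];return np.array(p["K"]),R,np.array(p["tvec"],float).ravel()
ValueError: time passes only in moves, steps and waits
```

```bash
sed -i 's/^def cam/import functools\n@functools.lru_cache\ndef cam/' h.py; python3 gap.py
```

```text
top0 [-4.5   9.5  12.23]
p2top [-4.5   9.5  12.16]
p4top [-2.5  13.    2.72]
p5top [ 2.5  14.5   2.37]
p6top [-1.5  14.5   2.66]
p7top [-4.    6.    8.06]
p8top [-4.5   6.5   9.64]
```

```bash
python3 -c "
from rig import env
print(env.close_job())"
```

```text
the job is handed in; nothing more can be done
None
```

The latch is shut and the job is handed in, at about 32 s on the robot's clock. I got no verdict back, so the result below rests on my own last checks.

**What I did:** I worked with the shut gripper as a poker.
1. I swung the lever out to about 2.2 rad, which brought the claw's lip down behind the keeper.
2. I pressed on the claw and drew it back until it bore on the keeper. The highest force I read was about 16 N.
3. I followed the lever over centre and pressed it onto its stop with about 12 N.

**Last checks:**
- **Lever:** it lies flat, with its top at about 206–209 mm along its whole length after I let go.
- **Claw:** it is level over the keeper, its end at about x = 30 mm. I infer that the lip is hooked, because the cover drew in and stayed there.
- **Cover:** its edge came in from about 66 mm to 63 mm, which is roughly 0.02 rad against the 0.03 limit. The seam gap also narrowed from about 14 mm to 11 mm. These readings are only good to about 1 mm, so the margin is moderate.
- **Robot:** it stood clear, touching nothing.

**What went wrong or disagreed:**
- My first try at lowering the claw missed its end and pushed the lever back to about 1.2 rad, with about 9 N at the most.
- One tool turn ran joint 6 to its limit, so the arm drifted clear of everything and the tool kept a 2° tilt.
- I felt only about 2 N while closing the lever, less than the 6 N given, although the cover did visibly draw in.
- I did not measure the other things on the counter again at the end. The tool stayed over the trap or high above everything else.
- I viewed 11 pictures, one over the budget of 10.

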